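Slide the bud vases into the stand

ROBOT

A 6-joint arm with a two-finger parallel gripper is mounted at the origin on the work surface; the furniture and walls round the work are solid. World frame = base frame: x ahead of the robot, y to its left, z up, the work surface at z = 0. Lengths are in m, angles in rad, forces in N, time in s.
With the tool pointing down it reaches from about 0.425 to 0.95 m from the base axis. Payload 3.5 kg.
Tool frame: the origin (TCP) lies at the very end of the fingers, on their centre line; the grasp point (between the pads) lies 19 mm behind it; y points along the fingers, x is the direction in which the jaws open and shut, and the axes are right-handed (so a half turn about y gives the same grasp; the last joint's range is limited). The gripper opens to 85 mm and grips with 20 to 120 N. Pads are 22 mm wide; open, the fingers measure 114 mm over their backs; the gripper's body (76 mm by 85 mm) begins 54 mm behind the grasp point. The pads swing forward as they close: fully open they stand 13 mm farther back than shut.
Start: joints at [-1.257, 0.286, 1.577, -0, 1.279, -0.15], TCP at [0.302, -0.604, 0.231] pointing down, gripper open.
Joint ranges: [-2.77, 2.77], [-0.9, 2.22], [0.21, 2.48], [-1.53, 4.67], [0.24, 2.81], [-2.84, 2.84]. Speed limits (rad/s): [2.79, 2.79, 3.14, 3.14, 3.14, 3.14].

INTERFACE

Orientations are given as a unit quaternion [w, x, y, z].
In Python, from rig import readout, imaging, ticket gives the robot as it stands. The module is installed in compiled form; this text tells all that it offers.
- The arm moves only by the tool arm_command, never from a script. Its argument "steps" is a list of rows, each a list of 2 entries, a list of its own where there are three numbers: the shift along the tool's x, y, z in cm, then the turn, a rotation vector about the tool's x, y, z in rad. A call has exactly 5 rows; each row is the pose to reach, as a shift and turn from the pose measured when the call began, along the tool's axes at that moment; what a row does not reach only later rows make up. A row lasts 1/8 s, in which the tool goes at most 62.5 mm and 10.7 degrees, less where a joint would pass 70% of its speed; a pose out of reach is approached as far as the arm can. A call with a gripper value outside its range is refused whole. "jaw" is the opening, from 0 (shut) to 1 (fully open), set as the call begins (left out, the last holds). The fingers move at their own pace and stop on an object; "newtons" is the grip in N (left out, the last holds). Time passes only in rows, so rows that repeat a pose let the fingers close, or fill a call up. It gives the time, the measured TCP pose, the force and the opening at its end, in the units of the state.
- readout.state(): the state, without advancing time (a new reading comes with each control period).
- imaging.snapshot(name): name is "scene" or "side" or "wrist"; returns the picture (420x560x3 uint8, red, green, blue); there is no depth.
- imaging.camera_model(name): a dict with "vfov" (degrees; the focal length in pixels is half the picture's height over the tangent of half this angle, whatever the lens; pixels are square), "cx", "cy" (the principal point, pixels), "extrinsics" (4x4, takes a point from camera to world coordinates); the wrist camera has in their place "mount" (4x4, takes a point from camera to tool coordinates, whose origin is the TCP and whose axes are the tool frame's). Camera axes: x right, y down, z forward; pixel columns grow to the right and rows downward; lengths in m; the calibration is good to about 2 mm. A picture is of the moment at which its call begins: read the wrist's pose just before it. camera_model takes no time and is no camera call.
- ticket.job_done(): hands the job in, once; it reports no verdict.
The state is a dict: "clock": time; "joints": joint angles; "joint_vel": joint speeds; "joint_torque": joint torques, N m; "tool_pos": TCP position; "ee_rot": TCP orientation; "wrist_force": force on the tool from outside, world axes, zero at the start; "ft_torque": the same for the moment, N m; "finger_gap": opening from 0.0 (shut) to 1.0 (fully open).
Only numpy, scipy, OpenCV 4.12 (cv2) and the standard library are available. Lean on these libraries where they do the work, as an engineer would, in place of code of your own. Each camera call takes 0.05 s, during which the arm holds its last target.

TASK

Push the two glass bud vases across the table into the wooden stand, one in each bay (either vase in either bay), until each touches the back rail or all but touches it. Push them gently, low down on the belly, so that they slide upright and never tip; do not pinch or lift them, leave the other things on the table alone, and take the hand away at the end.

Things in the scene. Friction and masses are not known exactly. Their poses are not given: they have to be found in the camera images.
- stand: low wooden stand, fixed. Origin: table level, middle of the back rail's front face; x along the rail, y into the bays, z up. Rail: x -97 to 97, y 0 to 20 mm, 45 high. Three blocks 30 high, y -34 to 0, at x -97 to -83, -17 to 17, 83 to 97 mm. Between them two bays 66 wide, open at -y, no floor: a vase slides in on the table and its near side stands out past the blocks. Yaw within 0.2 rad
- bay_near (a point): where the centre of a vase's foot comes when it stands home in the bay at the stand's x = -50 mm (the one nearer the robot): on the table, mid-bay, 24 mm in front of the rail. Axes as the stand's
- bay_far (a point): the same for the bay at the stand's x = +50 mm (farther from the robot)
- bud_vase_0: pale green glass bud vase, upright: round belly, in effect a cylinder 47 mm in diameter from the table to 54 mm up, then a neck 24 mm in diameter; 150 mm high, 0.10 to 0.17 kg. Origin: centre of its underside; z up, yaw means nothing. Slides when pushed within about 15 mm of its foot, may topple if pushed higher; a hand held straight down may strike the neck first, so lean it back from the push
- bud_vase_1: pale green glass bud vase, upright: round belly, in effect a cylinder 45 mm in diameter from the table to 52 mm up, then a neck 23 mm in diameter; 144 mm high, 0.10 to 0.17 kg. Origin: centre of its underside; z up, yaw means nothing. Slides when pushed within about 15 mm of its foot, may topple if pushed higher; a hand held straight down may strike the neck first, so lean it back from the push
- rubber_duck: bystander, to be left alone: small yellow bath duck, 56x46x42 mm. Origin: centre of its underside
- mini_pot: bystander, to be left alone: small clay plant pot, 64 mm across the rim, 50 mm high. Origin: centre of its underside
- glue_bottle: bystander, to be left alone: small amber dropper bottle, 33 mm in diameter, 102 mm high. Origin: centre of its underside
- ribbon_spool: bystander, to be left alone: spool of red ribbon lying flat, 72x70x30 mm. Origin: centre of its underside
- tape_roll: bystander, to be left alone: flat roll of green stem tape, 58 mm in diameter, 13 mm high. Origin: centre of its underside

How it is judged:
By the outcome, as a careful person would: the job done as asked, in the order asked, and still so for the second after the job is handed in, with the robot touching nothing.
It also fails if it takes over 64 s, if anything falls off the work surface, if the arm or the gripper's body presses on something with over 40 N, if the wrist force passes 120 N, or if a joint passes its speed limit or range.

## Working session

There is one attempt and no reset: what is moved stays moved. The work goes in short steps, Python scripts to look and compute and a tool call to move; the robot and the scene stay as the last step left them, time stands still between calls to the robot, and variables do not carry over. Pictures are saved under pics/ and viewed, and the job is handed in when it is done.

Besides the shell and the picture viewer there is one more tool, called after "Request:" by a JSON object that holds its "api" and its "payload", one argument or row to a line. arm_command: Moves the arm, as the interface text tells. Its arguments: {"type":"object","properties":{"steps":{"type":"array","items":{"type":"array"}},"jaw":{"type":"number"},"newtons":{"type":"number"}},"required":["steps"]}

```bash
mkdir -p pics; cat > h.py <<'E'
import numpy as np, cv2
from rig import readout, imaging, ticket
def snap(n,f):
    im=imaging.snapshot(n); cv2.imwrite('pics/'+f,im[:,:,::-1]); return im
E
python3 - <<'E'
from h import *
np.set_printoptions(precision=4,suppress=True)
print(readout.state())
for n in ['scene','side','wrist']:
    print(n,imaging.camera_model(n)); snap(n,n+'0.png')
E
```

```text
{'clock': 0.0, 'joints': array([-1.257 ,  0.2872,  1.5782, -0.    ,  1.2786, -0.15  ]), 'joint_vel': array([ 0.0004, -0.001 , -0.0006, -0.0007, -0.0009, -0.0022]), 'joint_torque': array([ -0.0004, -40.5987, -29.2624,  -0.0002,   0.0057,  -0.    ]), 'tool_pos': array([ 0.3018, -0.603 ,  0.2299]), 'ee_rot': array([ 0.6021, -0.601 ,  0.3724, -0.371 ]), 'wrist_force': array([-0.3943,  0.0755,  0.4466]), 'ft_torque': array([-0.0271,  0.0023,  0.0359]), 'finger_gap': 1.0031139975886219}
scene {'vfov': 56.38999048758632, 'cx': 281.65425277976084, 'cy': 210.8494144530689, 'extrinsics': array([[-0.8498, -0.3599,  0.3851,  0.203 ],
       [-0.5267,  0.5504, -0.6478,  0.5777],
       [ 0.0212, -0.7533, -0.6573,  0.6414],
       [ 0.    ,  0.    ,  0.    ,  1.    ]])}
side {'vfov': 45.07629924989385, 'cx': 286.2021370985455, 'cy': 205.03937244220265, 'extrinsics': array([[ 0.9991,  0.0079, -0.0429,  0.6377],
       [ 0.0423, -0.4126,  0.91  , -1.3546],
       [-0.0105, -0.9109, -0.4125,  0.6416],
       [ 0.    ,  0.    ,  0.    ,  1.    ]])}
wrist {'vfov': 58.202908687483, 'cx': 273.6159473062438, 'cy': 210.058919160732, 'mount': array([[ 1.    ,  0.0003,  0.0007,  0.0001],
       [-0.0005, -0.317 ,  0.9484, -0.1416],
       [ 0.0005, -0.9484, -0.317 ,  0.0807],
       [ 0.    ,  0.    ,  0.    ,  1.    ]])}
```

View pics/scene0.png

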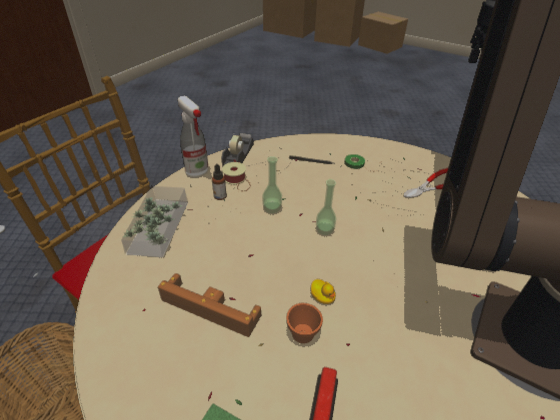

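View pics/side0.png

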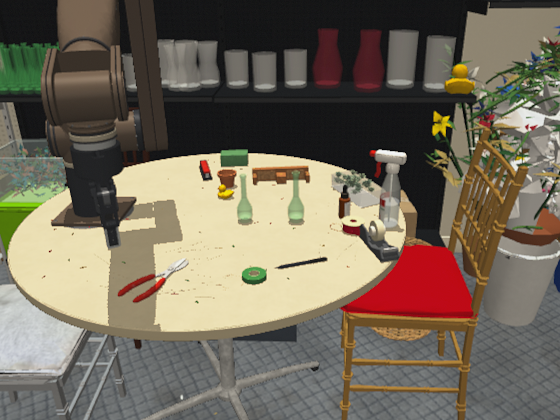

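View pics/wrist0.png

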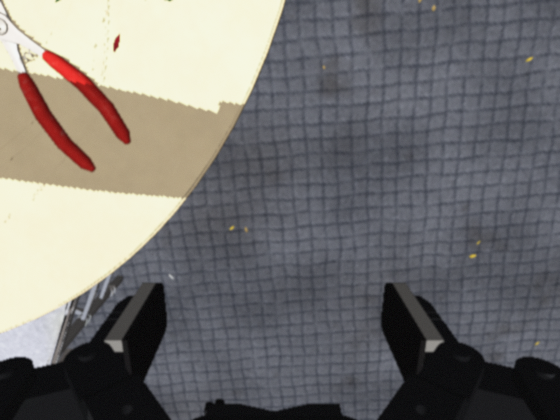

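```bash
python3 - <<'E'
import cv2
a=cv2.imread('pics/scene0.png'); b=cv2.imread('pics/side0.png')
cv2.imwrite('pics/c1.png',cv2.resize(a[140:350,150:350],None,fx=4,fy=4,interpolation=3)[:,:][:600] )
cv2.imwrite('pics/c1b.png',cv2.resize(a[260:345,150:350],None,fx=4,fy=4,interpolation=3))
cv2.imwrite('pics/c2.png',cv2.resize(b[150:240,205:365],None,fx=5,fy=5,interpolation=3))
E
```

```text
(no output)
```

View pics/c1.png

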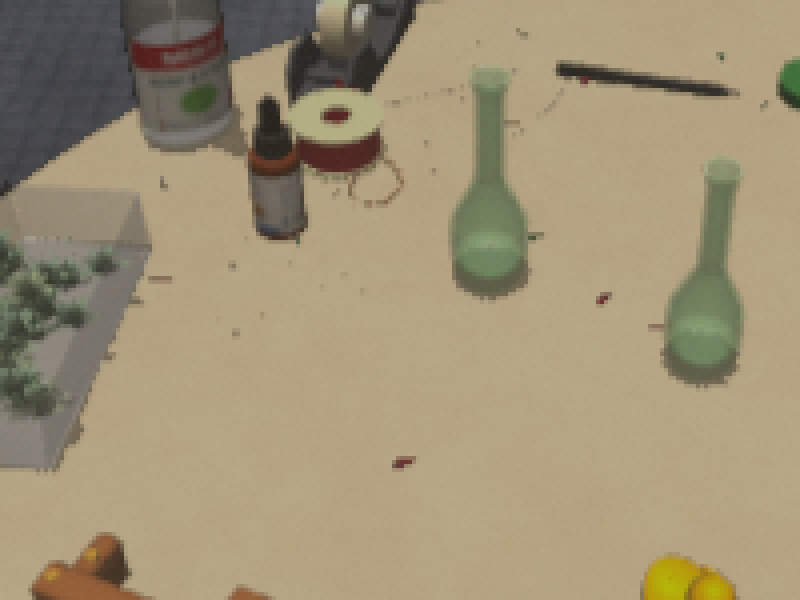

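View pics/c1b.png

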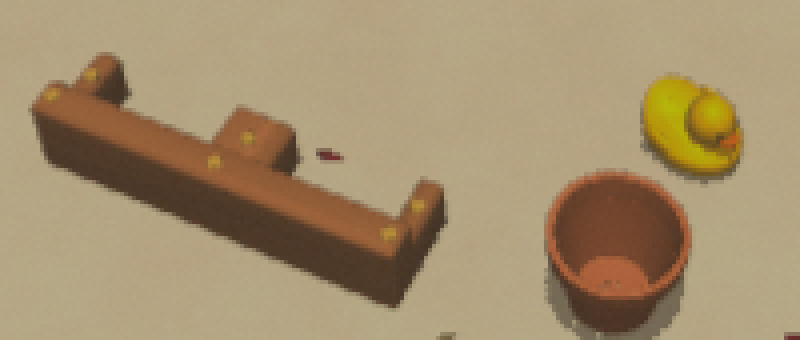

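View pics/c2.png

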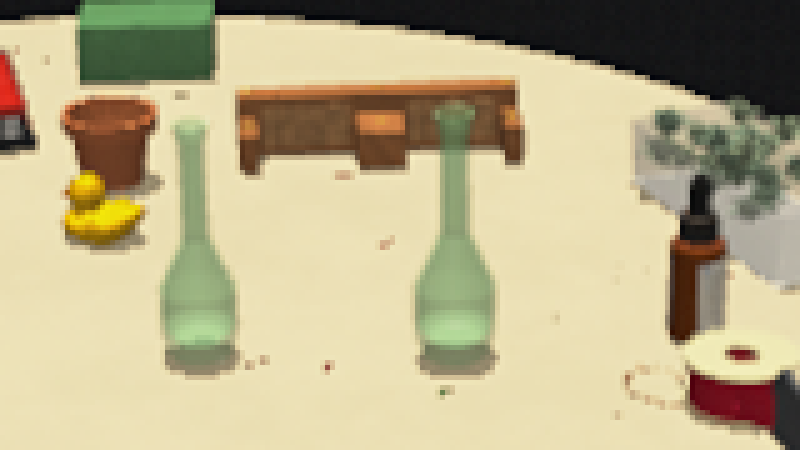

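```bash
cat >> h.py <<'E'
CM={n:imaging.camera_model(n) for n in ['scene','side']}
def proj(n,P,E=None,cm=None):
    cm=cm or CM[n]; E=cm['extrinsics'] if E is None else E
    P=np.atleast_2d(P); R=E[:3,:3]; c=(P-E[:3,3])@R
    f=210/np.tan(np.radians(cm['vfov']/2))
    return np.c_[f*c[:,0]/c[:,2]+cm['cx'],f*c[:,1]/c[:,2]+cm['cy']]
def ray(n,uv,z):
    cm=CM[n];E=cm['extrinsics'];f=210/np.tan(np.radians(cm['vfov']/2))
    d=E[:3,:3]@np.array([(uv[0]-cm['cx'])/f,(uv[1]-cm['cy'])/f,1])
    return E[:3,3]+d*(z-E[2,3])/d[2]
def up(p,s,o): return (np.array(p,float)+.5)/s-.5+np.array(o)
E
python3 - <<'E'
from h import *
from scipy.optimize import least_squares
np.set_printoptions(precision=4,suppress=True)
S=[('scene',(97,20,0),(50,161)),('scene',(-97,20,0),(396,306)),('scene',(97,20,45),(34,104)),('scene',(-97,20,45),(396,252)),
('side',(-97,-34,0),(242,172)),('side',(-83,-34,0),(259,172)),('side',(-17,-34,0),(357,166)),('side',(17,-34,0),(407,166)),('side',(83,-34,0),(505,162)),('side',(97,-34,0),(523,162)),
('side',(-97,0,45),(237,98)),('side',(97,0,45),(516,90))]
def W(p,P):
    c,s=np.cos(p[2]),np.sin(p[2]);P=np.array(P)/1e3
    return np.array([p[0]+c*P[0]-s*P[1],p[1]+s*P[0]+c*P[1],P[2]])
def pix(S): return up(S[2],4,(150,260)) if S[0]=='scene' else up(S[2],5,(205,150))
def f(p): return np.concatenate([(proj(s[0],W(p,s[1]))[0]-pix(s)) for s in S])
r=least_squares(f,[.7,.1,0],loss='soft_l1');print(r.x,f(r.x).reshape(-1,2))
for n in ['scene','side']:
    rr=least_squares(lambda p:np.concatenate([(proj(s[0],W(p,s[1]))[0]-pix(s)) for s in S if s[0]==n]),[.7,.1,0]);print(n,rr.x)
p=r.x
for k in(-50,50): print('bay',k,W(p,(k,-24,0)))
for nm,a,b,ba,bb in [('A',(490,77),(453,109),(488.5,240),(454.5,300)),('B',(722,170),(190,127),(704.5,322),(198.5,300))]:
    a=up(a,4,(150,140));b=up(b,5,(205,150))
    g=lambda q:np.concatenate([proj('scene',q)[0]-a,proj('side',q)[0]-b])
    q=least_squares(g,[.7,-.1,.15]);print(nm,q.x,q.fun)
    for z in(.15,.144): 
        g2=lambda q:np.concatenate([proj('scene',[*q,z])[0]-a,proj('side',[*q,z])[0]-b,
           [proj('scene',[*q,.03])[0][0]-up(ba,4,(150,140))[0],proj('side',[*q,.03])[0][0]-up(bb,5,(205,150))[0]]])
        q=least_squares(g2,[.7,-.1]);print(z,q.x,q.fun)
# others
for nm,n,uv,z in [('duck','scene',(323,291),.02),('duck','side',(226,192),.02),('pot','scene',(305,318),.05-.0),('pot','side',(227,173),.05),('glue','scene',(219,195),0),('glue','side',(343.5,216),0)]:
    print(nm,ray(n,uv,z))
E
```

```text
[0.5424 0.267  0.1341] [[-0.336  -0.1073]
 [ 1.0441  1.0569]
 [-0.63   -0.2722]
 [ 0.2037  0.5553]
 [-0.4247  1.2165]
 [ 0.3297  1.0329]
 [ 0.2428  1.3709]
 [ 0.2485  0.9289]
 [-0.018   0.8747]
 [ 0.468   0.6942]
 [-0.2409 -0.0191]
 [ 0.6542 -0.7813]]
scene [0.5431 0.2665 0.1357]
side [0.5419 0.2736 0.1194]
bay -50 [0.4961 0.2366 0.    ]
bay 50 [0.5952 0.2499 0.    ]
A [ 0.6021 -0.0455  0.1503] [ 0.0358  0.0237  0.046  -0.0259]
0.15 [ 0.6023 -0.0456] [-0.037   0.0937  0.1245  0.0768  0.0867 -0.0471]
0.144 [ 0.6035 -0.0478] [0.0489 1.7125 0.5285 2.4008 0.179  0.3375]
B [ 0.4578 -0.0508  0.1412] [ 0.3412  0.144   0.4631 -0.1341]
0.15 [ 0.4555 -0.0458] [ 0.6637 -1.6572 -0.2681 -3.7593 -0.3557 -0.0324]
0.144 [ 0.4567 -0.0492] [ 0.5763 -0.3784  0.1183 -1.2879 -0.1509  0.2486]
duck [0.3733 0.1241 0.02  ]
duck [0.3782 0.113  0.02  ]
pot [0.3649 0.2151 0.05  ]
pot [0.3696 0.2032 0.05  ]
glue [ 0.748  -0.0185  0.    ]
glue [ 0.742  -0.0138  0.    ]
```

```bash
cat >> h.py <<'E'
from scipy.spatial.transform import Rotation as Ro
O=np.array([.5424,.267]);YAW=.134
D=np.array([-np.sin(YAW),np.cos(YAW)])
def Rt(yaw=YAW,lean=.52):
    d=np.array([-np.sin(yaw),np.cos(yaw),0]);u=np.array([0,0,1.])
    y=d*np.sin(lean)-u*np.cos(lean); z=-(d*np.cos(lean)+u*np.sin(lean))
    return np.c_[np.cross(y,z),y,z]
def cur():
    s=readout.state(); q=s['ee_rot']; return s,np.array(s['tool_pos']),Ro.from_quat([q[1],q[2],q[3],q[0]]).as_matrix()
def plan(*ts,yaw=YAW,lean=.52):
    s,p,R=cur()
    print('t %.2f pos %s F %s gap %.3f'%(s['clock'],p.round(4),np.round(s['wrist_force'],2),s['finger_gap']))
    for t in ts:
        sh=R.T@(np.array(t)-p)*100; rv=Ro.from_matrix(R.T@Rt(yaw,lean)).as_rotvec()
        print('target',t,'shift cm',sh.round(2),'rot',rv.round(3))
def S2W(x,y): 
    return O+x/1e3*np.array([np.cos(YAW),np.sin(YAW)])+y/1e3*D
E
python3 - <<'E'
from h import *
s,p,R=cur();print(R.round(3))
print(Rt().round(3))
A=np.array([.6023,-.0456]);B=np.array([.4567,-.049])
print(S2W(50,-24),S2W(-50,-24))
a=A-D*.075;print(a)
plan([.45,-.4,.25],[*a,.25],[*a,.1])
E
```

```text
[[ 0.447 -0.001  0.894]
 [-0.894  0.002  0.447]
 [-0.002 -1.     0.   ]]
[[-0.991 -0.066  0.116]
 [-0.134  0.492 -0.86 ]
 [-0.    -0.868 -0.497]]
[0.59515816 0.24989512] [0.49605461 0.23653518]
[ 0.61231995 -0.11992766]
t 0.15 pos [ 0.3018 -0.6032  0.2302] F [-0.25  0.1  -0.33] gap 0.999
target [0.45, -0.4, 0.25] shift cm [-11.55  -1.95  22.34] rot [-0.35   1.852  0.491]
target [np.float64(0.6123199506909608), np.float64(-0.11992765695318744), 0.25] shift cm [-29.33  -1.91  49.39] rot [-0.35   1.852  0.491]
target [np.float64(0.6123199506909608), np.float64(-0.11992765695318744), 0.1] shift cm [-29.3   13.09  49.38] rot [-0.35   1.852  0.491]
```

```bash
python3 - <<'E'
import cv2
b=cv2.imread('pics/side0.png')
cv2.imwrite('pics/c3.png',cv2.resize(b[120:260,40:180],None,fx=4,fy=4,interpolation=3))
E
```

```text
(no output)
```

View pics/c3.png

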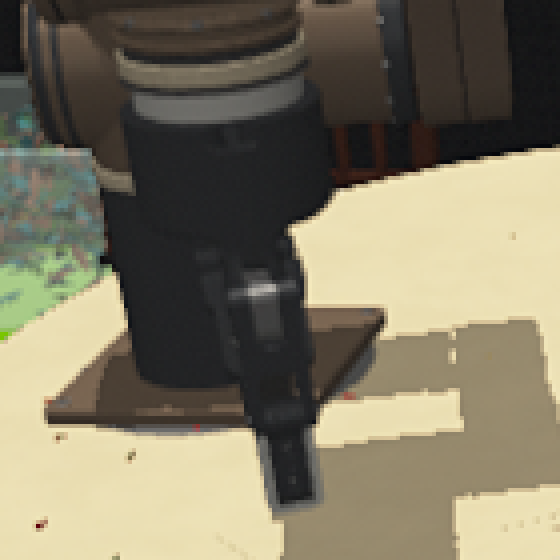

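```bash
cat >> h.py <<'E'
LEAN=.56
def Rt(yaw=YAW,lean=LEAN):
    d=np.array([-np.sin(yaw),np.cos(yaw),0]);u=np.array([0,0,1.])
    y=d*np.sin(lean)-u*np.cos(lean); z=(d*np.cos(lean)+u*np.sin(lean))
    return np.c_[np.cross(y,z),y,z]
def plan(*ts,yaw=YAW,lean=LEAN):
    s,p,R=cur()
    print('t %.2f pos %s F %s gap %.3f'%(s['clock'],p.round(4),np.round(s['wrist_force'],2),s['finger_gap']), 'j',np.round(s['joints'],2), 'stand xy mm',(np.array([[np.cos(YAW),np.sin(YAW)],D])@(p[:2]-O)*1e3).round(1))
    for t in ts:
        sh=R.T@(np.array(t)-p)*100; rv=Ro.from_matrix(R.T@Rt(yaw,lean)).as_rotvec()
        print('target',np.round(t,4),'shift cm',sh.round(2),'rot',rv.round(3))
E
python3 - <<'E'
from h import *
A=np.array([.6023,-.0456])
a=A-D*.09;print(a)
plan([.42,-.42,.25],[.55,-.25,.25],[*a,.25],[*a,.06])
E
```

```text
[ 0.61432394 -0.13479319]
t 0.15 pos [ 0.3018 -0.6032  0.2302] F [-0.25  0.1  -0.33] gap 0.999 j [-1.26  0.29  1.58 -0.    1.28 -0.15] stand xy mm [-354.7 -830.2]
target [ 0.42 -0.42  0.25] shift cm [-11.1   -1.95  18.76] rot [ 0.484 -1.207  0.346]
target [ 0.55 -0.25  0.25] shift cm [-20.49  -1.93  37.99] rot [ 0.484 -1.207  0.346]
target [ 0.6143 -0.1348  0.25  ] shift cm [-27.91  -1.91  48.9 ] rot [ 0.484 -1.207  0.346]
target [ 0.6143 -0.1348  0.06  ] shift cm [-27.88  17.09  48.9 ] rot [ 0.484 -1.207  0.346]
```

Request:
{"api": "arm_command", "payload": {
  "steps": [
    [[-4,-1,6],[0.06,-0.15,0.04]],
    [[-7.5,-2,12.5],[0.12,-0.3,0.09]],
    [[-11,-2,18.5],[0.18,-0.45,0.13]],
    [[-15,-2,25],[0.24,-0.6,0.17]],
    [[-18,-2,31.5],[0.3,-0.75,0.21]]
  ],
  "jaw": 0.33,
  "newtons": 30
}}

```text
clock: 0.78
tool_pos: [0.4729, -0.3415, 0.2504]
ee_rot: [0.812, -0.558, 0.127, -0.112]
wrist_force: [1.0, -0.6, -0.4]
finger_gap: 0.329
```

```bash
python3 - <<'E'
from h import *
A=np.array([.6023,-.0456])
a=A-D*.09
plan([.57,-.22,.2],[*a,.15],[*a,.06])
E
```

```text
t 0.78 pos [ 0.4729 -0.3415  0.2504] F [ 1.04 -0.62 -0.4 ] gap 0.329 j [-0.91  0.19  1.69  0.25  1.53 -0.61] stand xy mm [-150.1 -593.7]
target [ 0.57 -0.22  0.2 ] shift cm [ 5.64  9.37 12.15] rot [ 0.185 -0.452  0.133]
target [ 0.6143 -0.1348  0.15  ] shift cm [ 7.47 17.22 19.38] rot [ 0.185 -0.452  0.133]
target [ 0.6143 -0.1348  0.06  ] shift cm [ 8.2  25.64 16.28] rot [ 0.185 -0.452  0.133]
```

Request:
{"api": "arm_command", "payload": {
  "steps": [
    [[2.5,4,5],[0.05,-0.13,0.04]],
    [[5,8,10],[0.11,-0.26,0.08]],
    [[6.5,12,14.5],[0.16,-0.39,0.12]],
    [[7.4,16.5,18.5],[0.185,-0.452,0.133]],
    [[7.6,18.5,19],[0.185,-0.452,0.133]]
  ]
}}

```text
clock: 1.4
tool_pos: [0.6151, -0.1309, 0.1344]
ee_rot: [0.873, -0.482, -0.032, 0.06]
wrist_force: [-0.6, -0.1, -0.4]
finger_gap: 0.333
```

```bash
python3 - <<'E'
from h import *
A=np.array([.6023,-.0456])
a=A-D*.075
im=snap('side','side1.png')
cv2.imwrite('pics/side1c.png',cv2.resize(im[130:260,180:330,::-1],None,fx=4,fy=4,interpolation=3))
plan([*a,.05],[*a,.012])
E
```

```text
t 1.45 pos [ 0.6139 -0.1286  0.1313] F [-0.62  1.27 -1.33] gap 0.328 j [-0.54  0.44  1.64  0.43  1.45 -0.81] stand xy mm [  18.  -401.6]
target [ 0.6123 -0.1199  0.05  ] shift cm [ 0.01  7.33 -3.61] rot [-0.006  0.    -0.007]
target [ 0.6123 -0.1199  0.012 ] shift cm [ 0.03 10.54 -5.65] rot [-0.006  0.    -0.007]
```

View pics/side1c.png

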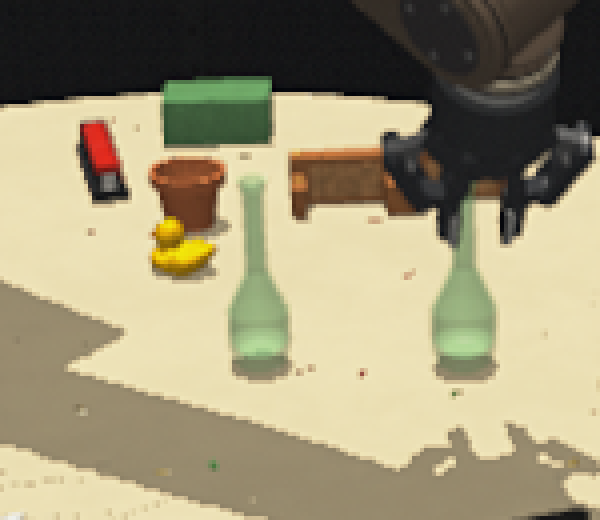

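Request:
{"api": "arm_command", "payload": {
  "steps": [
    [[0,4,-2],[0,0,0]],
    [[0,7.3,-3.6],[0,0,0]],
    [[0,9.6,-5],[0,0,0]],
    [[0,10.4,-5.5],[0,0,0]],
    [[0,10.5,-5.6],[0,0,0]]
  ]
}}

```text
clock: 2.08
tool_pos: [0.612, -0.1203, 0.0128]
ee_rot: [0.874, -0.481, -0.031, 0.062]
wrist_force: [-0.4, -0.8, 0.4]
finger_gap: 0.326
```

```bash
python3 - <<'E'
from h import *
A=np.array([.6023,-.0456])
a=A-D*.075
im=snap('side','side2.png')
cv2.imwrite('pics/side2c.png',cv2.resize(im[160:260,230:350,::-1],None,fx=6,fy=6,interpolation=3))
im=snap('wrist','wrist2.png')
plan([*a,.008])
R=Rt()
for lab,tip in [('tcp',[0,0,0]),('Lfront',[-.014,-.003,.011]),('Rfront',[.014,-.003,.011])]:
    s,p,Rc=cur(); P=p+Rc@np.array(tip); print(lab,P.round(4),proj('side',P)[0].round(1))
print(proj('side',[*A,0]), proj('side',[*A,.05]))
E
```

```text
t 2.17 pos [ 0.6128 -0.1206  0.0139] F [-0.09 -0.28 -0.39] gap 0.329 j [-0.53  0.59  1.68  0.45  1.28 -0.89] stand xy mm [  18.  -393.5]
target [ 0.6123 -0.1199  0.008 ] shift cm [-0.04  0.54 -0.26] rot [-0.004  0.001 -0.005]
tcp [ 0.6128 -0.1206  0.0139] [298.6 227.9]
Lfront [ 0.5979 -0.1149  0.0224] [293.2 224.1]
Rfront [ 0.6256 -0.1111  0.0223] [303.4 223.6]
[[295.47826448 220.35060897]] [[295.4266486  204.52881935]]
```

View pics/side2c.png

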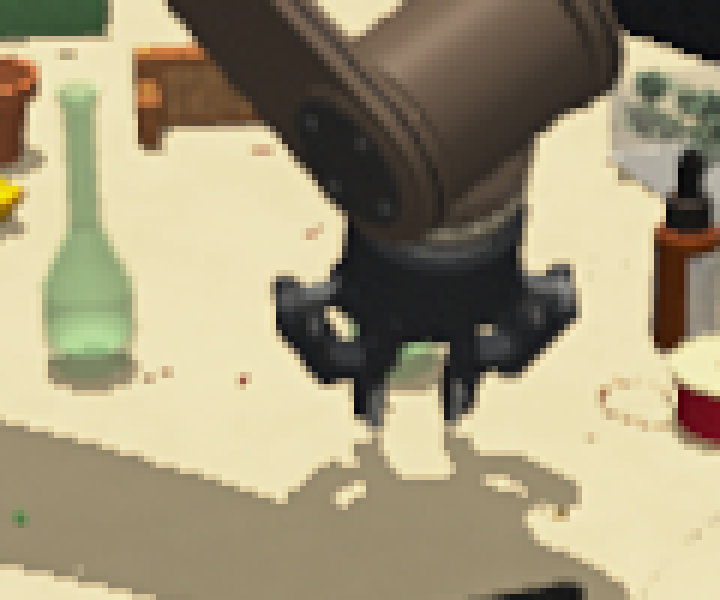

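View pics/wrist2.png

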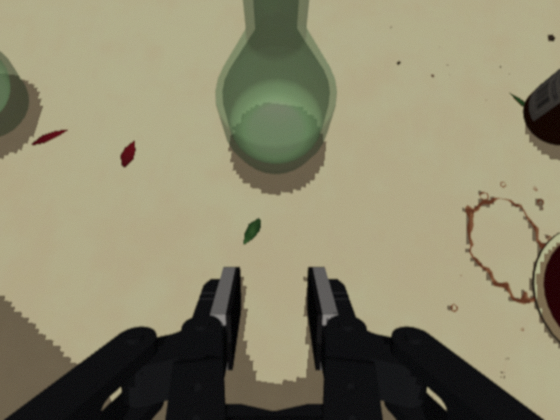

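Request:
{"api": "arm_command", "payload": {
  "steps": [
    [[0,0.3,-0.2],[0,0,0]],
    [[0,0.6,-0.35],[0,0,0]],
    [[0,0.7,-0.4],[0,0,0]],
    [[0,0.7,-0.4],[0,0,0]],
    [[0,0.7,-0.4],[0,0,0]]
  ]
}}

```text
clock: 2.8
tool_pos: [0.6128, -0.1202, 0.0059]
ee_rot: [0.874, -0.481, -0.032, 0.061]
wrist_force: [0.2, 0.8, -1.3]
finger_gap: 0.331
```

```bash
python3 - <<'E'
from h import *
A=np.array([.6023,-.0456])
plan([*(A-D*.027),.006],[*(A-D*.033),.006])
E
```

```text
t 2.80 pos [ 0.6128 -0.1202  0.0059] F [ 0.17  0.84 -1.32] gap 0.331 j [-0.53  0.6   1.68  0.45  1.27 -0.89] stand xy mm [  18.  -393.2]
target [ 0.6059 -0.0724  0.006 ] shift cm [-0.02  2.58  4.09] rot [-0.004  0.001 -0.005]
target [ 0.6067 -0.0783  0.006 ] shift cm [-0.02  2.26  3.58] rot [-0.004  0.001 -0.005]
```

No table contact. Approach to just short of the vase, then look.

Request:
{"api": "arm_command", "payload": {
  "steps": [
    [[0,0.6,0.9],[0,0,0]],
    [[0,1.1,1.8],[0,0,0]],
    [[0,1.6,2.6],[0,0,0]],
    [[0,2.0,3.2],[0,0,0]],
    [[0,2.15,3.4],[0,0,0]]
  ]
}}

```text
clock: 3.42
tool_pos: [0.6071, -0.0796, 0.0059]
ee_rot: [0.874, -0.481, -0.032, 0.061]
wrist_force: [-0.1, -0.4, 0.3]
finger_gap: 0.332
```

```bash
python3 - <<'E'
from h import *
im=snap('wrist','wrist3.png')
A=np.array([.6023,-.0456])
pre=S2W(50,-84)
plan([*(A-D*.027),.006],[*(pre-D*.027),.006])
E
```

```text
t 3.48 pos [ 0.6071 -0.0796  0.0059] F [-0.29 -0.5  -0.31] gap 0.331 j [-0.48  0.57  1.73  0.48  1.24 -0.87] stand xy mm [  17.8 -352.1]
target [ 0.6059 -0.0724  0.006 ] shift cm [-0.02  0.38  0.63] rot [-0.005  0.002 -0.006]
target [0.6068 0.1637 0.006 ] shift cm [ 3.32 12.88 20.37] rot [-0.005  0.002 -0.006]
```

View pics/wrist3.png

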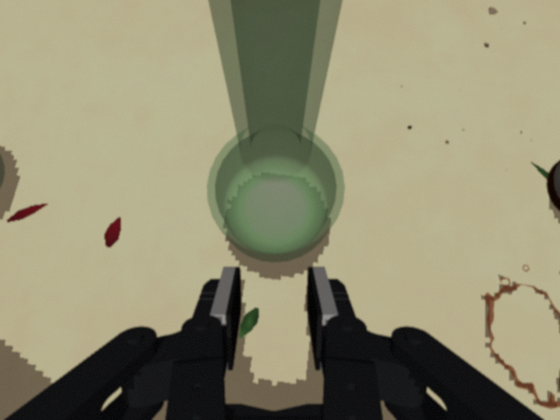

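Request:
{"api": "arm_command", "payload": {
  "steps": [
    [[0,0.25,0.4],[0,0,0]],
    [[0,0.5,0.8],[0,0,0]],
    [[0.1,0.8,1.25],[0,0,0]],
    [[0.2,1.1,1.7],[0,0,0]],
    [[0.25,1.35,2.15],[0,0,0]]
  ]
}}

```text
clock: 4.1
tool_pos: [0.6061, -0.0538, 0.006]
ee_rot: [0.874, -0.481, -0.032, 0.061]
wrist_force: [0.4, -1.9, -0.2]
finger_gap: 0.33
```

```bash
python3 - <<'E'
from h import *
im=snap('wrist','wrist4.png')
pre=S2W(50,-84)
plan([*(pre-D*.027),.006])
E
```

```text
t 4.15 pos [ 0.6059 -0.0531  0.006 ] F [-0.46 -0.43  0.24] gap 0.326 j [-0.44  0.56  1.75  0.49  1.22 -0.85] stand xy mm [  20.2 -325.7]
target [0.6068 0.1637 0.006 ] shift cm [ 3.08 11.48 18.13] rot [-0.005  0.002 -0.006]
```

View pics/wrist4.png

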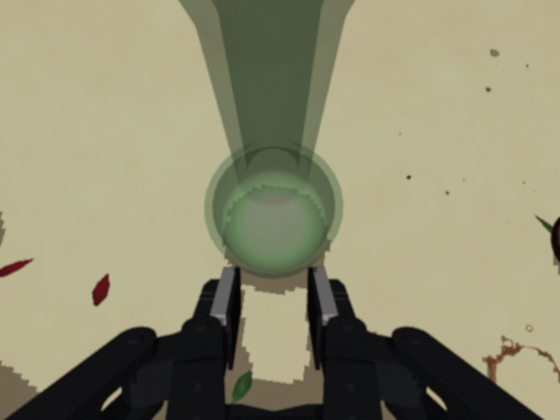

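Request:
{"api": "arm_command", "payload": {
  "steps": [
    [[0.12,0.45,0.7],[0,0,0]],
    [[0.24,0.9,1.4],[0,0,0]],
    [[0.36,1.3,2.1],[0,0,0]],
    [[0.48,1.75,2.8],[0,0,0]],
    [[0.6,2.2,3.5],[0,0,0]]
  ]
}}

```text
clock: 4.78
tool_pos: [0.606, -0.0106, 0.0061]
ee_rot: [0.874, -0.481, -0.032, 0.062]
wrist_force: [0.4, -0.6, -0.7]
finger_gap: 0.33
```

```bash
python3 - <<'E'
from h import *
im=snap('wrist','wrist5.png')
pre=S2W(50,-84)
plan([*(pre-D*.027),.006])
E
```

```text
t 4.83 pos [ 0.6058 -0.0096  0.0061] F [0.64 0.06 0.05] gap 0.330 j [-0.38  0.54  1.78  0.52  1.19 -0.81] stand xy mm [  25.9 -282.6]
target [0.6068 0.1637 0.006 ] shift cm [ 2.51  9.2  14.48] rot [-0.006  0.002 -0.007]
```

View pics/wrist5.png

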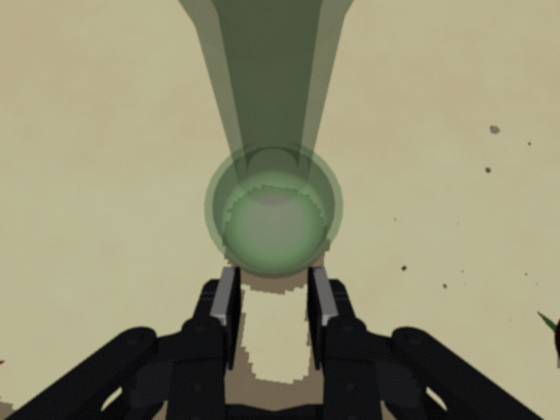

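Works well; the vase sits stably in the cradle. Continue in two calls.

Request:
{"api": "arm_command", "payload": {
  "steps": [
    [[0.15,0.6,0.9],[0,0,0]],
    [[0.3,1.15,1.8],[0,0,0]],
    [[0.5,1.75,2.7],[0,0,0]],
    [[0.6,2.3,3.6],[0,0,0]],
    [[0.75,2.8,4.4],[0,0,0]]
  ]
}}

```text
clock: 5.45
tool_pos: [0.6058, 0.0439, 0.006]
ee_rot: [0.874, -0.48, -0.032, 0.062]
wrist_force: [-0.3, -1.2, 0.3]
finger_gap: 0.324
```

Request:
{"api": "arm_command", "payload": {
  "steps": [
    [[0.15,0.6,0.9],[0,0,0]],
    [[0.3,1.15,1.8],[0,0,0]],
    [[0.5,1.75,2.7],[0,0,0]],
    [[0.6,2.3,3.6],[0,0,0]],
    [[0.75,2.8,4.4],[0,0,0]]
  ]
}}

```text
clock: 6.08
tool_pos: [0.6059, 0.0973, 0.0059]
ee_rot: [0.874, -0.48, -0.032, 0.063]
wrist_force: [0.1, -0.5, 0.5]
finger_gap: 0.33
```

```bash
python3 - <<'E'
from h import *
im=snap('wrist','wrist6.png'); im=snap('scene','scene6.png')
pre=S2W(50,-84);home=S2W(50,-24)
plan([*(pre-D*.027),.006],[*(home-D*.027),.006])
E
```

```text
t 6.17 pos [0.6057 0.0978 0.0059] F [ 0.1  -0.42  0.07] gap 0.329 j [-0.22  0.51  1.82  0.59  1.11 -0.71] stand xy mm [  40.1 -176.1]
target [0.6068 0.1637 0.006 ] shift cm [1.04 3.48 5.5 ] rot [-0.007  0.003 -0.008]
target [0.5988 0.2231 0.006 ] shift cm [ 1.08  6.7  10.56] rot [-0.007  0.003 -0.008]
```

View pics/wrist6.png

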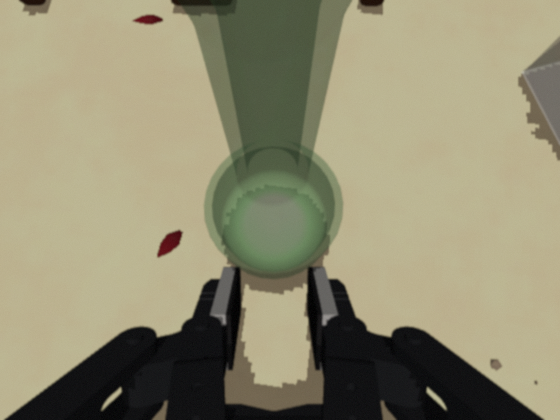

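View pics/scene6.png

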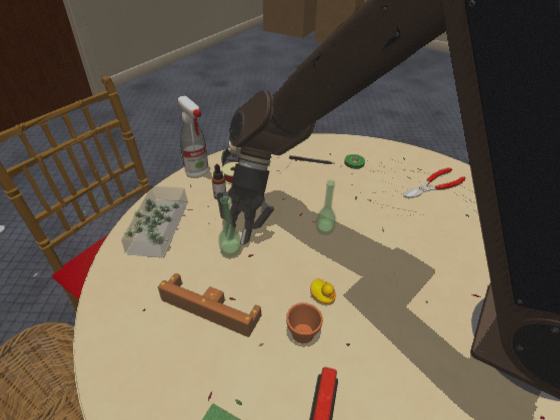

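Request:
{"api": "arm_command", "payload": {
  "steps": [
    [[0.18,0.6,0.9],[0,0,0]],
    [[0.36,1.15,1.8],[0,0,0]],
    [[0.55,1.75,2.7],[0,0,0]],
    [[0.75,2.3,3.6],[0,0,0]],
    [[0.95,2.9,4.6],[0,0,0]]
  ]
}}

```text
clock: 6.8
tool_pos: [0.6073, 0.1538, 0.006]
ee_rot: [0.874, -0.48, -0.032, 0.063]
wrist_force: [0.1, -1.3, -0.4]
finger_gap: 0.326
```

```bash
python3 - <<'E'
from h import *
im=snap('wrist','wrist7.png')
pre=S2W(50,-84);home=S2W(50,-24)
plan([*(pre-D*.027),.006],[*(home-D*.027),.006])
E
```

```text
t 6.85 pos [0.6071 0.1552 0.0061] F [-0.28 -0.01  0.5 ] gap 0.327 j [-0.13  0.52  1.81  0.63  1.08 -0.65] stand xy mm [  49.1 -119.4]
target [0.6068 0.1637 0.006 ] shift cm [0.09 0.46 0.71] rot [-0.008  0.004 -0.009]
target [0.5988 0.2231 0.006 ] shift cm [0.14 3.69 5.76] rot [-0.008  0.004 -0.009]
```

View pics/wrist7.png

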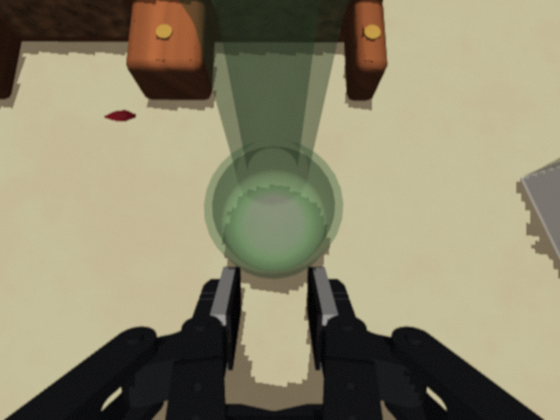

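Request:
{"api": "arm_command", "payload": {
  "steps": [
    [[0.1,0.6,0.95],[0,0,0]],
    [[0.2,1.2,1.9],[0,0,0]],
    [[0.25,1.8,2.85],[0,0,0]],
    [[0.27,2.4,3.8],[0,0,0]],
    [[0.28,2.9,4.55],[0,0,0]]
  ]
}}

```text
clock: 7.48
tool_pos: [0.602, 0.2098, 0.0061]
ee_rot: [0.875, -0.48, -0.032, 0.064]
wrist_force: [-0.3, -0.7, 0.3]
finger_gap: 0.332
```

```bash
python3 - <<'E'
from h import *
im=snap('wrist','wrist8.png')
home=S2W(50,-24)
plan([*(home-D*.027),.006])
E
```

```text
t 7.53 pos [0.6016 0.2107 0.0062] F [0.77 0.28 0.45] gap 0.334 j [-0.04  0.52  1.82  0.66  1.04 -0.59] stand xy mm [ 51.1 -63.7]
target [0.5988 0.2231 0.006 ] shift cm [-0.1   0.7   1.06] rot [-0.009  0.004 -0.01 ]
```

View pics/wrist8.png

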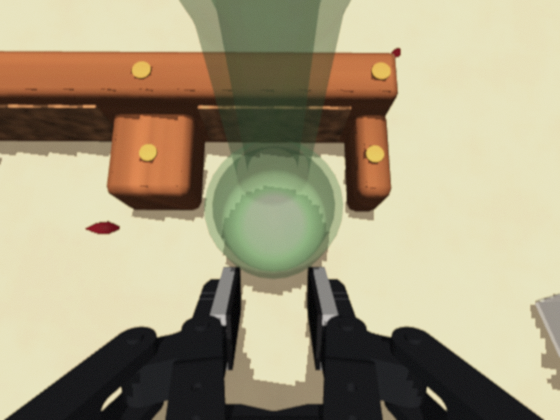

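Request:
{"api": "arm_command", "payload": {
  "steps": [
    [[0,0.1,0.17],[0,0,0]],
    [[0,0.2,0.35],[0,0,0]],
    [[0,0.32,0.52],[0,0,0]],
    [[0,0.43,0.7],[0,0,0]],
    [[0,0.5,0.8],[0,0,0]]
  ]
}}

```text
clock: 8.15
tool_pos: [0.6003, 0.2201, 0.0062]
ee_rot: [0.875, -0.479, -0.032, 0.064]
wrist_force: [1.1, -0.5, -0.4]
finger_gap: 0.331
```

```bash
python3 - <<'E'
from h import *
im=snap('wrist','wrist9.png');im=snap('scene','scene9.png')
cv2.imwrite('pics/scene9c.png',cv2.resize(im[180:340,130:290,::-1],None,fx=3.7,fy=3.7,interpolation=3))
home=S2W(50,-24)
plan([*(home-D*.027),.006])
E
```

```text
t 8.25 pos [0.6002 0.2201 0.0063] F [-0.12 -0.42 -0.55] gap 0.330 j [-0.02  0.51  1.82  0.67  1.03 -0.58] stand xy mm [ 51.1 -54.2]
target [0.5988 0.2231 0.006 ] shift cm [-0.1   0.19  0.26] rot [-0.009  0.004 -0.01 ]
```

View pics/wrist9.png

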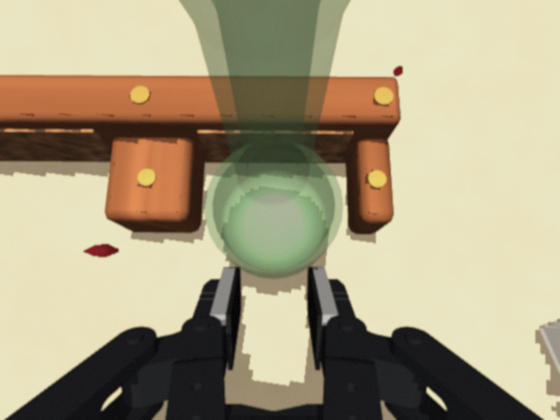

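View pics/scene9c.png

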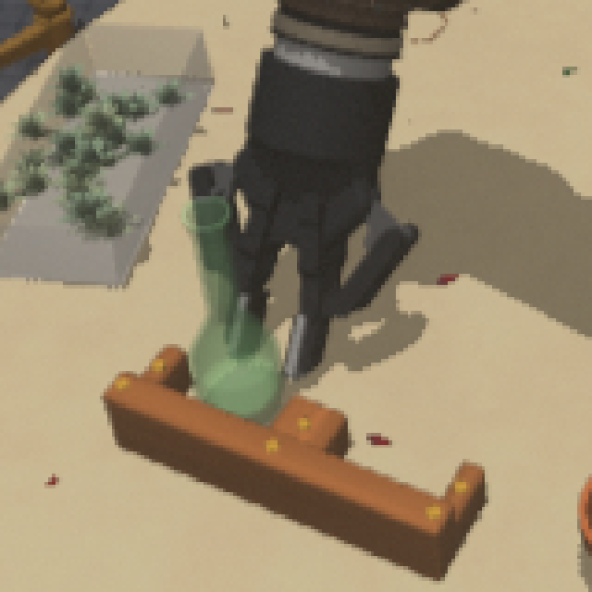

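Request:
{"api": "arm_command", "payload": {
  "steps": [
    [[0,0.05,0.08],[0,0,0]],
    [[0,0.1,0.16],[0,0,0]],
    [[0,0.15,0.24],[0,0,0]],
    [[0,0.18,0.28],[0,0,0]],
    [[0,0.18,0.28],[0,0,0]]
  ]
}}

```text
clock: 8.88
tool_pos: [0.5998, 0.2235, 0.0062]
ee_rot: [0.875, -0.479, -0.032, 0.064]
wrist_force: [-0.5, -0.9, -0.3]
finger_gap: 0.331
```

```bash
python3 - <<'E'
from h import *
im=snap('wrist','wrist10.png')
cv2.imwrite('pics/wrist10c.png',cv2.resize(im[60:300,170:380,::-1],None,fx=2.5,fy=2.5,interpolation=3))
home=S2W(50,-24)
plan([*(home-D*.027),.006])
E
```

```text
t 8.93 pos [0.5998 0.2235 0.0063] F [-0.38 -0.84 -0.28] gap 0.328 j [-0.02  0.51  1.82  0.67  1.03 -0.57] stand xy mm [ 51.  -50.8]
target [0.5988 0.2231 0.006 ] shift cm [-0.1   0.01 -0.03] rot [-0.009  0.005 -0.01 ]
```

View pics/wrist10c.png

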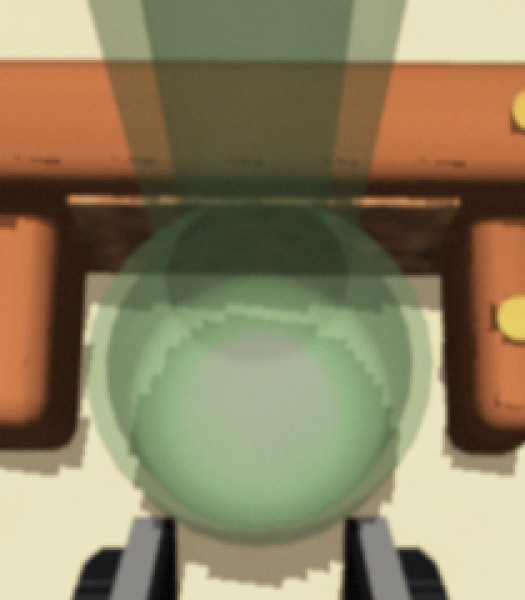

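Request:
{"api": "arm_command", "payload": {
  "steps": [
    [[0,0.04,0.06],[0,0,0]],
    [[0,0.08,0.12],[0,0,0]],
    [[0,0.12,0.19],[0,0,0]],
    [[0,0.15,0.24],[0,0,0]],
    [[0,0.15,0.24],[0,0,0]]
  ]
}}

```text
clock: 9.55
tool_pos: [0.5993, 0.2263, 0.0063]
ee_rot: [0.875, -0.479, -0.032, 0.064]
wrist_force: [0.1, -0.6, -1.0]
finger_gap: 0.333
```

```bash
python3 - <<'E'
from h import *
im=snap('wrist','wrist11.png')
cv2.imwrite('pics/wrist11c.png',cv2.resize(im[60:300,170:380,::-1],None,fx=2.5,fy=2.5,interpolation=3))
home=S2W(50,-24)
plan([*(home-D*.027),.006])
E
```

```text
t 9.60 pos [0.5993 0.2263 0.0063] F [-1.58 -0.23 -0.92] gap 0.329 j [-0.01  0.51  1.82  0.67  1.03 -0.57] stand xy mm [ 51.  -47.9]
target [0.5988 0.2231 0.006 ] shift cm [-0.1  -0.14 -0.27] rot [-0.009  0.005 -0.01 ]
```

View pics/wrist11c.png

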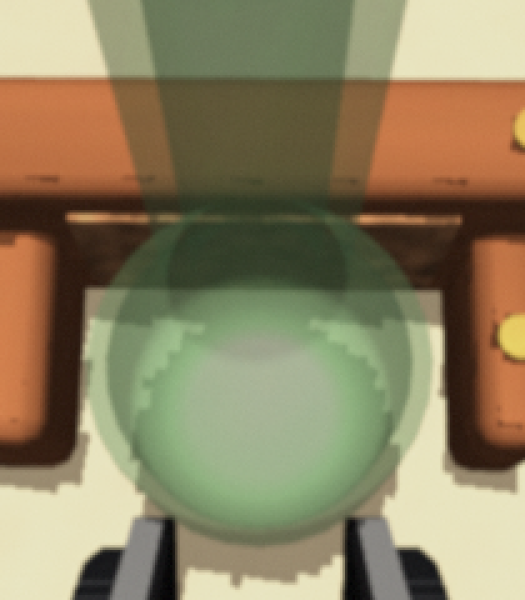

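Request:
{"api": "arm_command", "payload": {
  "steps": [
    [[0,0.02,0.03],[0,0,0]],
    [[0,0.04,0.06],[0,0,0]],
    [[0,0.06,0.09],[0,0,0]],
    [[0,0.08,0.13],[0,0,0]],
    [[0,0.08,0.13],[0,0,0]]
  ]
}}

```text
clock: 10.22
tool_pos: [0.5991, 0.2278, 0.0063]
ee_rot: [0.875, -0.479, -0.032, 0.064]
wrist_force: [0.4, -1.3, -0.4]
finger_gap: 0.332
```

```bash
python3 - <<'E'
from h import *
im=snap('wrist','wrist12.png')
cv2.imwrite('pics/wrist12c.png',cv2.resize(im[60:300,170:380,::-1],None,fx=2.5,fy=2.5,interpolation=3))
home=S2W(50,-24)
plan([*(home-D*.027),.006])
im=snap('side','side12.png')
cv2.imwrite('pics/side12c.png',cv2.resize(im[140:240,200:350,::-1],None,fx=5,fy=5,interpolation=3))
plan()
E
```

```text
t 10.28 pos [0.5991 0.2278 0.0063] F [ 0.19 -0.66 -0.87] gap 0.329 j [-0.01  0.51  1.82  0.67  1.03 -0.57] stand xy mm [ 51.  -46.5]
target [0.5988 0.2231 0.006 ] shift cm [-0.1  -0.22 -0.4 ] rot [-0.009  0.005 -0.01 ]
t 10.32 pos [0.5991 0.2278 0.0063] F [-0.21 -0.3  -0.91] gap 0.337 j [-0.01  0.51  1.82  0.67  1.03 -0.57] stand xy mm [ 50.9 -46.5]
```

View pics/wrist12c.png

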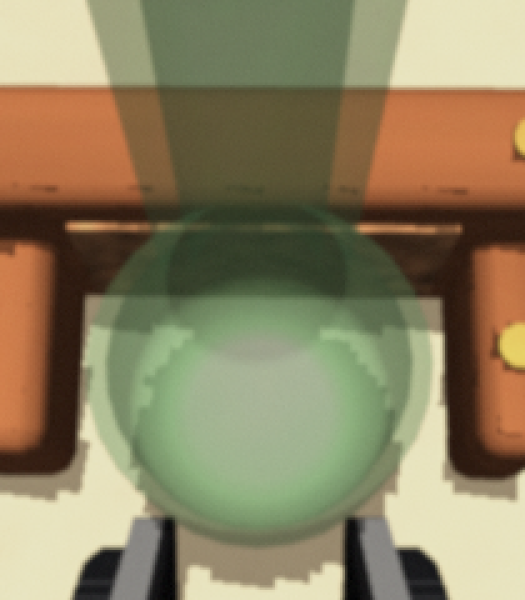

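View pics/side12c.png

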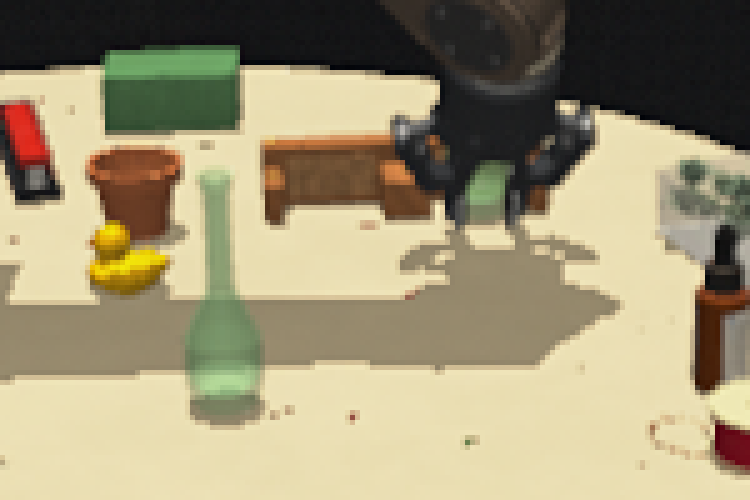

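Request:
{"api": "arm_command", "payload": {
  "steps": [
    [[0,0.02,0.03],[0,0,0]],
    [[0,0.04,0.06],[0,0,0]],
    [[0,0.05,0.08],[0,0,0]],
    [[0,0.06,0.1],[0,0,0]],
    [[0,0.06,0.1],[0,0,0]]
  ]
}}

```text
clock: 10.95
tool_pos: [0.5992, 0.2284, 0.0062]
ee_rot: [0.875, -0.48, -0.032, 0.064]
wrist_force: [0.6, -4.5, -0.3]
finger_gap: 0.33
```

```bash
python3 - <<'E'
from h import *
plan()
im=snap('wrist','wrist13.png')
cv2.imwrite('pics/wrist13c.png',cv2.resize(im[60:300,170:380,::-1],None,fx=2.5,fy=2.5,interpolation=3))
plan()
E
```

```text
t 10.95 pos [0.5992 0.2284 0.0062] F [ 0.63 -4.47 -0.32] gap 0.330 j [-0.01  0.51  1.82  0.67  1.03 -0.57] stand xy mm [ 51.1 -45.8]
t 11.00 pos [0.5991 0.2284 0.0062] F [ 0.18 -5.04 -1.35] gap 0.330 j [-0.01  0.51  1.82  0.67  1.03 -0.57] stand xy mm [ 51.1 -45.8]
```

View pics/wrist13c.png

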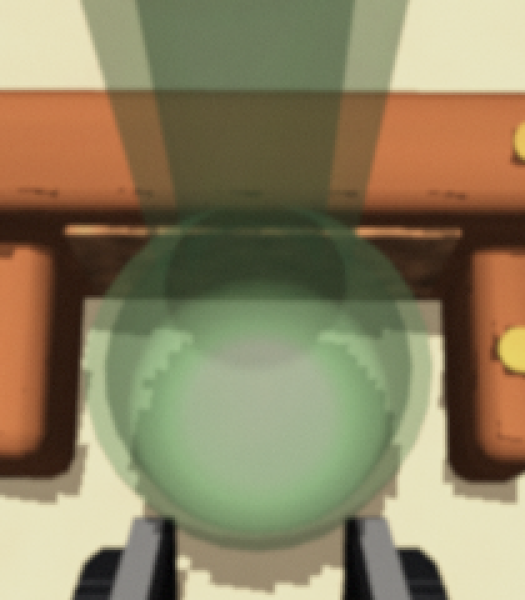

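Request:
{"api": "arm_command", "payload": {
  "steps": [
    [[0,-0.3,-0.5],[0,0,0]],
    [[0,-1.0,-1.7],[0,0,0]],
    [[0,-2.0,-3.4],[0,0,0]],
    [[0,-3.5,-5.4],[0,0,0]],
    [[0,-5.5,-7.0],[0,0,0]]
  ]
}}

```text
clock: 11.62
tool_pos: [0.6116, 0.1391, 0.0147]
ee_rot: [0.875, -0.479, -0.031, 0.064]
wrist_force: [0.3, 0.3, 0.3]
finger_gap: 0.334
```

```bash
python3 - <<'E'
from h import *
im=snap('scene','scene14.png')
cv2.imwrite('pics/scene14c.png',cv2.resize(im[180:340,130:290,::-1],None,fx=3.7,fy=3.7,interpolation=3))
B=np.array([.4567,-.049]); b=B-D*.09
plan([.61,.10,.2],[.54,-.02,.2],[*b,.2],[*b,.05])
E
```

```text
t 11.68 pos [0.6139 0.1362 0.0164] F [ 0.78 -2.91  0.12] gap 0.334 j [-0.15  0.51  1.8   0.61  1.1  -0.65] stand xy mm [  53.4 -139.2]
target [0.61 0.1  0.2 ] shift cm [ -0.95 -17.39   6.87] rot [-0.006  0.003 -0.006]
target [ 0.54 -0.02  0.2 ] shift cm [ -9.55 -23.22  -2.35] rot [-0.006  0.003 -0.006]
target [ 0.4687 -0.1382  0.2   ] shift cm [-18.26 -28.94 -11.41] rot [-0.006  0.003 -0.006]
target [ 0.4687 -0.1382  0.05  ] shift cm [-18.21 -16.28 -19.45] rot [-0.006  0.003 -0.006]
```

View pics/scene14c.png

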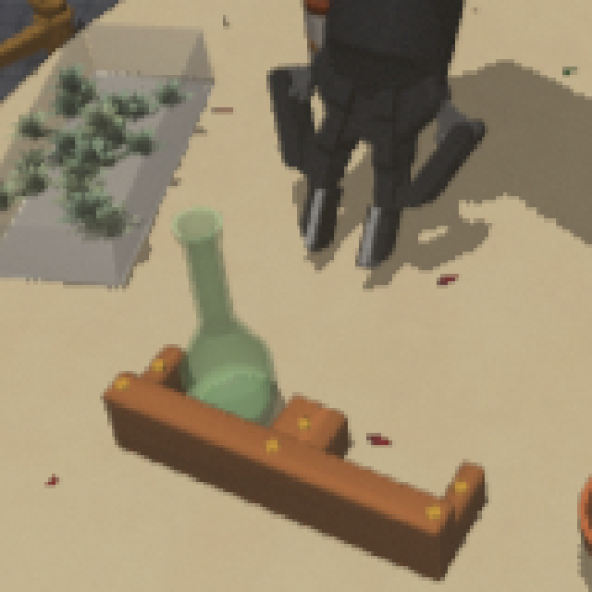

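Vase A stands upright in the far bay against the rail. Now up and over to vase B.

Request:
{"api": "arm_command", "payload": {
  "steps": [
    [[0,-5,1],[0,0,0]],
    [[0,-10.5,3.5],[0,0,0]],
    [[-1,-16,5.5],[0,0,0]],
    [[-5,-19.5,2.5],[0,0,0]],
    [[-9.5,-23,-2],[0,0,0]]
  ]
}}

```text
clock: 12.3
tool_pos: [0.5449, -0.0087, 0.2019]
ee_rot: [0.874, -0.481, -0.035, 0.061]
wrist_force: [0.5, -0.8, -1.1]
finger_gap: 0.322
```

```bash
python3 - <<'E'
from h import *
B=np.array([.4567,-.049]); b=B-D*.09
plan([*b,.2],[*b,.08])
E
```

```text
t 12.30 pos [ 0.5449 -0.0087  0.2019] F [ 0.52 -0.79 -1.09] gap 0.322 j [-0.42  0.15  1.87  0.47  1.46 -0.69] stand xy mm [ -34.3 -273.5]
target [ 0.4687 -0.1382  0.2   ] shift cm [ -9.37  -6.13 -10.03] rot [-0.004  0.007 -0.003]
target [ 0.4687 -0.1382  0.08  ] shift cm [ -9.38   4.02 -16.44] rot [-0.004  0.007 -0.003]
```

Request:
{"api": "arm_command", "payload": {
  "steps": [
    [[-3,-2,-3.3],[0,0,0]],
    [[-6,-4,-6.6],[0,0,0]],
    [[-9,-6,-9.8],[0,0,0]],
    [[-9.4,-2,-12.7],[0,0,0]],
    [[-9.4,2,-15.2],[0,0,0]]
  ]
}}

```text
clock: 12.92
tool_pos: [0.4687, -0.1404, 0.1037]
ee_rot: [0.873, -0.482, -0.035, 0.06]
wrist_force: [1.0, 0.3, -0.4]
finger_gap: 0.332
```

```bash
python3 - <<'E'
from h import *
im=snap('wrist','wrist15.png')
B=np.array([.4567,-.049]); b=B-D*.075
plan([*b,.006])
E
```

```text
t 12.97 pos [ 0.4649 -0.1374  0.0972] F [-2.34  0.52 -3.45] gap 0.330 j [-0.69  0.24  1.99  0.38  1.38 -0.99] stand xy mm [-130.8 -390.4]
target [ 0.4667 -0.1233  0.006 ] shift cm [ 0.42  8.42 -3.76] rot [-0.009  0.001 -0.007]
```

View pics/wrist15.png

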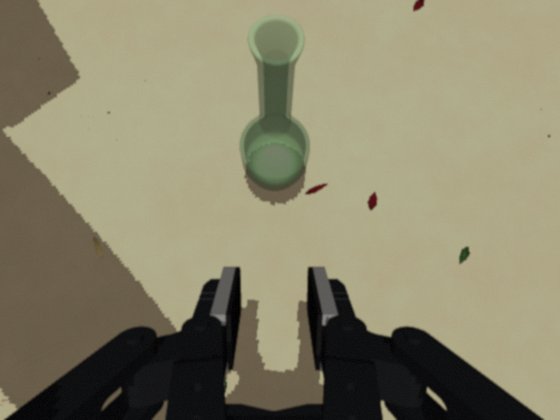

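Request:
{"api": "arm_command", "payload": {
  "steps": [
    [[0.1,3,-1.3],[0,0,0]],
    [[0.2,6,-2.7],[0,0,0]],
    [[0.3,7.7,-3.5],[0,0,0]],
    [[0.3,8.3,-3.7],[0,0,0]],
    [[0.3,8.4,-3.75],[0,0,0]]
  ]
}}

```text
clock: 13.6
tool_pos: [0.4661, -0.1239, 0.0069]
ee_rot: [0.875, -0.479, -0.031, 0.062]
wrist_force: [-0.5, 0.1, 0.9]
finger_gap: 0.33
```

```bash
python3 - <<'E'
from h import *
im=snap('wrist','wrist16.png')
B=np.array([.4567,-.049]); b=B-D*.035
plan([*b,.006])
E
```

```text
t 13.65 pos [ 0.4662 -0.1241  0.0071] F [0.01 0.55 0.03] gap 0.334 j [-0.67  0.38  2.01  0.4   1.21 -1.04] stand xy mm [-127.7 -377.4]
target [ 0.4614 -0.0837  0.006 ] shift cm [0.08 2.28 3.37] rot [-0.008  0.002 -0.006]
```

View pics/wrist16.png

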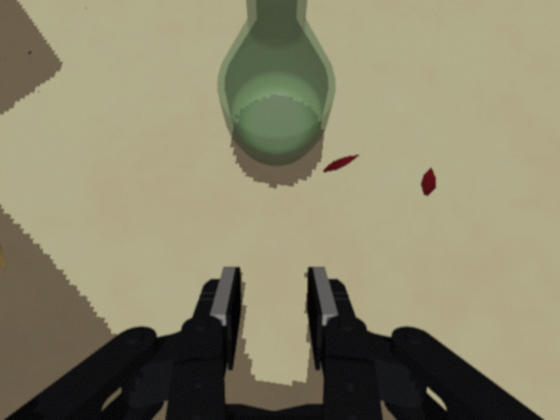

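Well aligned (vase at u≈277, finger middle 274). Approach.

Request:
{"api": "arm_command", "payload": {
  "steps": [
    [[0.04,0.5,0.8],[0,0,0]],
    [[0.08,1.0,1.6],[0,0,0]],
    [[0.1,1.5,2.3],[0,0,0]],
    [[0.1,2.0,3.0],[0,0,0]],
    [[0.1,2.2,3.3],[0,0,0]]
  ]
}}

```text
clock: 14.28
tool_pos: [0.4614, -0.0838, 0.0062]
ee_rot: [0.875, -0.479, -0.032, 0.062]
wrist_force: [0.3, 0.3, -0.1]
finger_gap: 0.333
```

```bash
python3 - <<'E'
from h import *
im=snap('wrist','wrist17.png')
pre=S2W(-49,-84)
plan([*(pre-D*.025),.006])
E
```

```text
t 14.32 pos [ 0.4614 -0.0837  0.0062] F [-0.07  0.06 -0.53] gap 0.329 j [-0.62  0.35  2.06  0.43  1.18 -1.01] stand xy mm [-127.1 -336.7]
target [0.5084 0.1524 0.006 ] shift cm [ 7.94 12.22 19.16] rot [-0.009  0.002 -0.007]
```

View pics/wrist17.png

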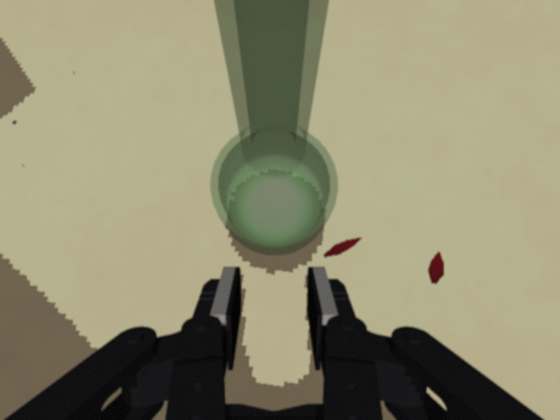

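Request:
{"api": "arm_command", "payload": {
  "steps": [
    [[0,0.3,0.45],[0,0,0]],
    [[0,0.55,0.85],[0,0,0]],
    [[0,0.8,1.25],[0,0,0]],
    [[0.15,1.1,1.7],[0,0,0]],
    [[0.35,1.4,2.2],[0,0,0]]
  ]
}}

```text
clock: 14.95
tool_pos: [0.4612, -0.0571, 0.0062]
ee_rot: [0.875, -0.479, -0.031, 0.062]
wrist_force: [-0.6, -1.2, 0.2]
finger_gap: 0.329
```

Request:
{"api": "arm_command", "payload": {
  "steps": [
    [[0.25,0.4,0.6],[0,0,0]],
    [[0.5,0.8,1.2],[0,0,0]],
    [[0.75,1.15,1.8],[0,0,0]],
    [[1.0,1.5,2.4],[0,0,0]],
    [[1.25,1.9,3.0],[0,0,0]]
  ]
}}

```text
clock: 15.58
tool_pos: [0.4687, -0.0196, 0.0062]
ee_rot: [0.875, -0.479, -0.031, 0.062]
wrist_force: [-0.3, -0.6, 0.2]
finger_gap: 0.334
```

```bash
python3 - <<'E'
from h import *
im=snap('wrist','wrist18.png')
pre=S2W(-49,-84)
plan([*(pre-D*.025),.006])
E
```

```text
t 15.62 pos [ 0.4685 -0.0188  0.0062] F [-0.29  0.52 -0.01] gap 0.327 j [-0.5   0.32  2.1   0.49  1.14 -0.94] stand xy mm [-111.4 -273.4]
target [0.5084 0.1524 0.006 ] shift cm [ 6.34  8.84 13.81] rot [-0.01   0.002 -0.007]
```

View pics/wrist18.png

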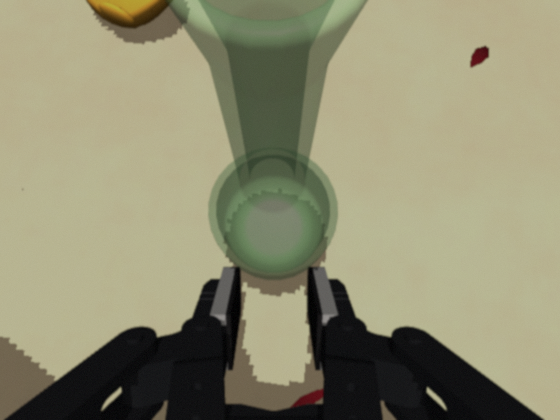

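Request:
{"api": "arm_command", "payload": {
  "steps": [
    [[0.35,0.48,0.75],[0,0,0]],
    [[0.7,0.96,1.5],[0,0,0]],
    [[1.05,1.45,2.25],[0,0,0]],
    [[1.4,1.92,3.0],[0,0,0]],
    [[1.75,2.4,3.75],[0,0,0]]
  ]
}}

```text
clock: 16.25
tool_pos: [0.4798, 0.0284, 0.0062]
ee_rot: [0.875, -0.479, -0.031, 0.063]
wrist_force: [0.4, -0.6, 0.6]
finger_gap: 0.333
```

Request:
{"api": "arm_command", "payload": {
  "steps": [
    [[0.35,0.48,0.75],[0,0,0]],
    [[0.7,0.96,1.5],[0,0,0]],
    [[1.05,1.45,2.25],[0,0,0]],
    [[1.4,1.92,3.0],[0,0,0]],
    [[1.75,2.4,3.75],[0,0,0]]
  ]
}}

```text
clock: 16.88
tool_pos: [0.4911, 0.0755, 0.0061]
ee_rot: [0.875, -0.479, -0.031, 0.063]
wrist_force: [-0.2, -0.5, 0.3]
finger_gap: 0.331
```

```bash
python3 - <<'E'
from h import *
im=snap('wrist','wrist19.png');im=snap('scene','scene19.png')
pre=S2W(-49,-84)
plan([*(pre-D*.025),.006])
E
```

```text
t 16.98 pos [0.4909 0.0759 0.0061] F [ 1.05 -0.27  0.61] gap 0.333 j [-0.31  0.33  2.1   0.58  1.08 -0.82] stand xy mm [ -76.5 -182.5]
target [0.5084 0.1524 0.006 ] shift cm [2.8  3.96 6.17] rot [-0.01   0.003 -0.008]
```

View pics/wrist19.png

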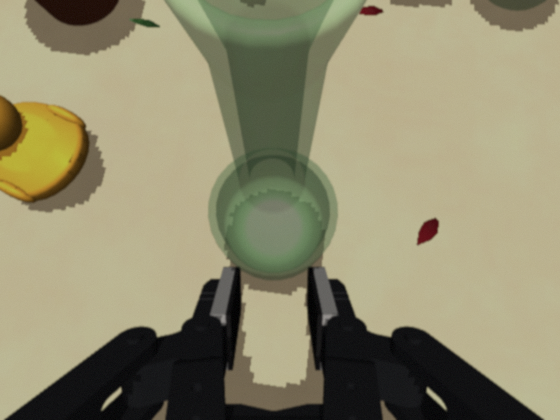

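View pics/scene19.png

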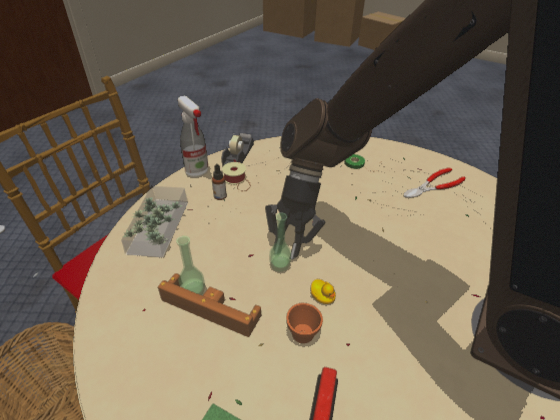

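Request:
{"api": "arm_command", "payload": {
  "steps": [
    [[0.4,0.5,0.75],[0,0,0]],
    [[0.8,1.0,1.5],[0,0,0]],
    [[1.2,1.5,2.3],[0,0,0]],
    [[1.6,2.0,3.1],[0,0,0]],
    [[2.0,2.5,3.9],[0,0,0]]
  ]
}}

```text
clock: 17.6
tool_pos: [0.5043, 0.1254, 0.006]
ee_rot: [0.875, -0.479, -0.032, 0.063]
wrist_force: [-0.6, -1.5, 1.0]
finger_gap: 0.333
```

```bash
python3 - <<'E'
from h import *
im=snap('wrist','wrist20.png')
pre=S2W(-49,-84)
plan([*(pre-D*.025),.006])
E
```

```text
t 17.65 pos [0.5044 0.1263 0.0061] F [-0.08  0.83 -0.86] gap 0.331 j [-0.21  0.34  2.07  0.63  1.04 -0.76] stand xy mm [ -56.5 -134.4]
target [0.5084 0.1524 0.006 ] shift cm [0.77 1.38 2.12] rot [-0.011  0.004 -0.008]
```

View pics/wrist20.png

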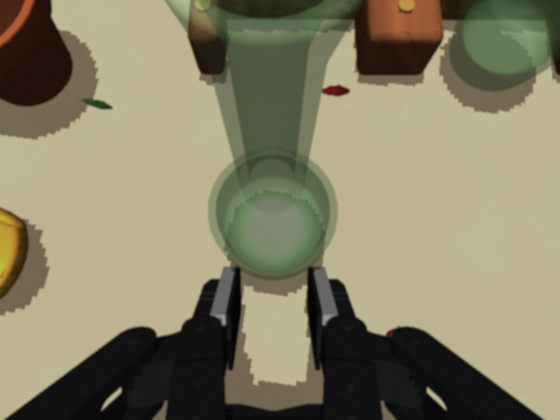

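Request:
{"api": "arm_command", "payload": {
  "steps": [
    [[0.25,0.35,0.5],[0,0,0]],
    [[0.5,0.7,1.05],[0,0,0]],
    [[0.7,1.05,1.6],[0,0,0]],
    [[0.88,1.4,2.15],[0,0,0]],
    [[0.95,1.8,2.8],[0,0,0]]
  ]
}}

```text
clock: 18.27
tool_pos: [0.5092, 0.161, 0.0061]
ee_rot: [0.875, -0.478, -0.032, 0.063]
wrist_force: [0.2, -0.5, -0.7]
finger_gap: 0.33
```

```bash
python3 - <<'E'
from h import *
im=snap('wrist','wrist21.png')
pre=S2W(-49,-24)
plan([*(pre-D*.022),.006])
E
```

```text
t 18.32 pos [0.5088 0.1618 0.0061] F [ 0.4   0.07 -0.79] gap 0.328 j [-0.14  0.35  2.06  0.65  1.02 -0.71] stand xy mm [-47.3 -99.8]
target [0.5    0.2149 0.006 ] shift cm [-0.13  2.92  4.52] rot [-0.012  0.004 -0.008]
```

View pics/wrist21.png

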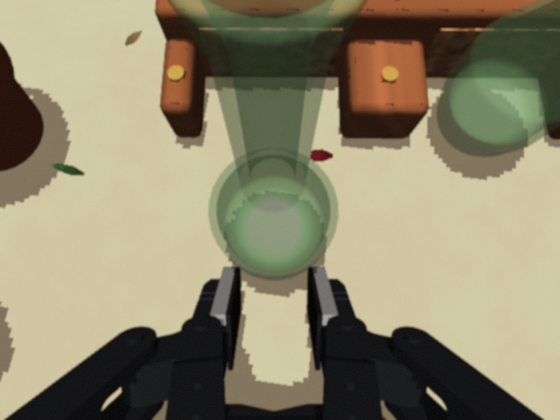

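Request:
{"api": "arm_command", "payload": {
  "steps": [
    [[0,0.48,0.76],[0,0,0]],
    [[0,0.95,1.5],[0,0,0]],
    [[0,1.45,2.25],[0,0,0]],
    [[0,1.9,3.0],[0,0,0]],
    [[0,2.3,3.6],[0,0,0]]
  ]
}}

```text
clock: 18.95
tool_pos: [0.5026, 0.2047, 0.0062]
ee_rot: [0.876, -0.478, -0.032, 0.064]
wrist_force: [0.4, -0.5, 0.3]
finger_gap: 0.332
```

```bash
python3 - <<'E'
from h import *
im=snap('wrist','wrist22.png')
plan()
E
```

```text
t 19.00 pos [0.5023 0.2053 0.0062] F [ 0.08 -0.02  0.41] gap 0.331 j [-0.06  0.35  2.06  0.69  0.99 -0.66] stand xy mm [-48.  -55.8]
```

View pics/wrist22.png

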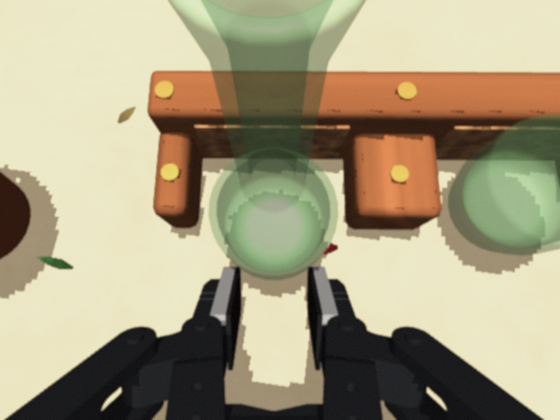

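Request:
{"api": "arm_command", "payload": {
  "steps": [
    [[0,0.1,0.17],[0,0,0]],
    [[0,0.2,0.35],[0,0,0]],
    [[0,0.31,0.5],[0,0,0]],
    [[0,0.41,0.65],[0,0,0]],
    [[0,0.46,0.73],[0,0,0]]
  ]
}}

```text
clock: 19.62
tool_pos: [0.5011, 0.2139, 0.0063]
ee_rot: [0.876, -0.478, -0.032, 0.064]
wrist_force: [0.2, -0.7, -0.6]
finger_gap: 0.33
```

Request:
{"api": "arm_command", "payload": {
  "steps": [
    [[0,0.02,0.03],[0,0,0]],
    [[0,0.04,0.06],[0,0,0]],
    [[0,0.06,0.09],[0,0,0]],
    [[0,0.08,0.12],[0,0,0]],
    [[0,0.09,0.14],[0,0,0]]
  ]
}}

```text
clock: 20.25
tool_pos: [0.5008, 0.2155, 0.0063]
ee_rot: [0.876, -0.478, -0.032, 0.064]
wrist_force: [-0.7, -0.7, -0.3]
finger_gap: 0.33
```

```bash
python3 - <<'E'
from h import *
im=snap('wrist','wrist23.png')
cv2.imwrite('pics/wrist23c.png',cv2.resize(im[60:300,170:380,::-1],None,fx=2.5,fy=2.5,interpolation=3))
plan()
E
```

```text
t 20.30 pos [0.5008 0.2156 0.0063] F [ 0.17 -0.15 -0.75] gap 0.334 j [-0.04  0.35  2.06  0.7   0.98 -0.65] stand xy mm [-48.1 -45.4]
```

View pics/wrist23c.png

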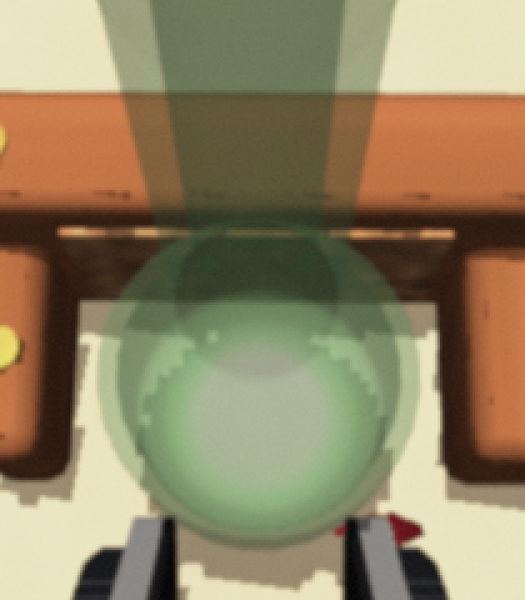

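Request:
{"api": "arm_command", "payload": {
  "steps": [
    [[0,0.02,0.03],[0,0,0]],
    [[0,0.04,0.06],[0,0,0]],
    [[0,0.06,0.1],[0,0,0]],
    [[0,0.07,0.12],[0,0,0]],
    [[0,0.07,0.12],[0,0,0]]
  ]
}}

```text
clock: 20.92
tool_pos: [0.5006, 0.2169, 0.0064]
ee_rot: [0.876, -0.478, -0.032, 0.064]
wrist_force: [0.3, -0.1, -0.8]
finger_gap: 0.327
```

```bash
python3 - <<'E'
from h import *
plan()
E
```

```text
t 20.93 pos [0.5006 0.2169 0.0064] F [ 0.28 -0.07 -0.85] gap 0.327 j [-0.03  0.35  2.06  0.7   0.98 -0.65] stand xy mm [-48.1 -44.1]
```

Request:
{"api": "arm_command", "payload": {
  "steps": [
    [[0,0.02,0.03],[0,0,0]],
    [[0,0.04,0.06],[0,0,0]],
    [[0,0.05,0.08],[0,0,0]],
    [[0,0.06,0.1],[0,0,0]],
    [[0,0.06,0.1],[0,0,0]]
  ]
}}

```text
clock: 21.55
tool_pos: [0.5007, 0.2175, 0.0063]
ee_rot: [0.875, -0.478, -0.032, 0.064]
wrist_force: [0.1, -4.6, -1.0]
finger_gap: 0.328
```

```bash
python3 - <<'E'
from h import *
plan()
im=snap('wrist','wrist24.png')
cv2.imwrite('pics/wrist24c.png',cv2.resize(im[60:300,170:380,::-1],None,fx=2.5,fy=2.5,interpolation=3))
plan()
E
```

```text
t 21.55 pos [0.5007 0.2175 0.0063] F [ 0.13 -4.6  -0.97] gap 0.328 j [-0.03  0.35  2.06  0.7   0.97 -0.65] stand xy mm [-48.  -43.4]
t 21.60 pos [0.5007 0.2176 0.0062] F [ 0.85 -6.06 -0.93] gap 0.327 j [-0.03  0.35  2.06  0.7   0.97 -0.65] stand xy mm [-48.  -43.4]
```

View pics/wrist24c.png

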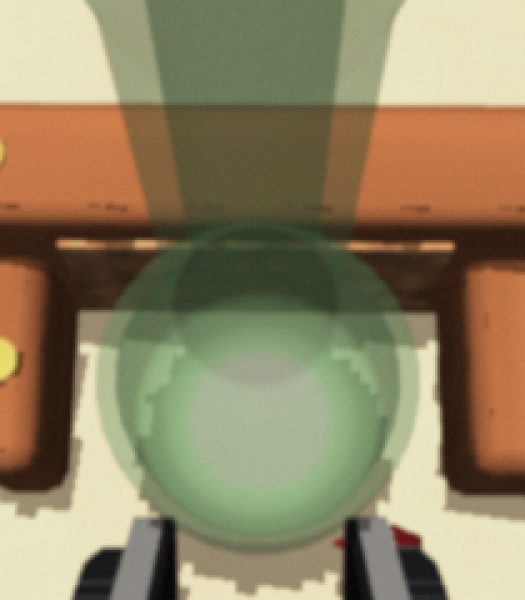

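Contact with the rail, about 5 N, at the predicted depth. Withdraw straight back, then up.

Request:
{"api": "arm_command", "payload": {
  "steps": [
    [[0,-0.3,-0.5],[0,0,0]],
    [[0,-1.0,-1.7],[0,0,0]],
    [[0,-2.0,-3.4],[0,0,0]],
    [[0,-3.7,-5.4],[0,0,0]],
    [[0,-6.5,-7.0],[0,0,0]]
  ]
}}

```text
clock: 22.22
tool_pos: [0.5134, 0.123, 0.0225]
ee_rot: [0.876, -0.478, -0.031, 0.064]
wrist_force: [0.9, 0.7, 0.1]
finger_gap: 0.333
```

```bash
python3 - <<'E'
from h import *
plan([.56,-.05,.2],[.5,-.05,.2])
E
```

```text
t 22.23 pos [0.5134 0.123  0.0225] F [0.85 0.74 0.11] gap 0.333 j [-0.21  0.33  2.05  0.61  1.08 -0.73] stand xy mm [ -48.  -138.8]
target [ 0.56 -0.05  0.2 ] shift cm [  2.04 -24.56  -5.33] rot [-0.012  0.003 -0.011]
target [ 0.5  -0.05  0.2 ] shift cm [ -3.9  -24.07  -4.64] rot [-0.012  0.003 -0.011]
```

Request:
{"api": "arm_command", "payload": {
  "steps": [
    [[0,-5,-1],[0,0,0]],
    [[0,-10,-2],[0,0,0]],
    [[0,-15,-3],[0,0,0]],
    [[0,-20,-4],[0,0,0]],
    [[0,-24,-5],[0,0,0]]
  ]
}}

```text
clock: 22.85
tool_pos: [0.5392, -0.0498, 0.1991]
ee_rot: [0.875, -0.478, -0.031, 0.063]
wrist_force: [0.9, 1.1, -0.9]
finger_gap: 0.332
```

Request:
{"api": "arm_command", "payload": {
  "steps": [
    [[0,-1,-3],[0,0,0]],
    [[0,-2,-6],[0,0,0]],
    [[0,-3,-9],[0,0,0]],
    [[0,-3,-9],[0,0,0]],
    [[0,-3,-9],[0,0,0]]
  ]
}}

```text
clock: 23.48
tool_pos: [0.5516, -0.1409, 0.1757]
ee_rot: [0.876, -0.478, -0.031, 0.063]
wrist_force: [0.4, 0.4, 0.4]
finger_gap: 0.331
```

```bash
python3 - <<'E'
from h import *
plan()
im=snap('scene','scene25.png')
cv2.imwrite('pics/scene25c.png',cv2.resize(im[200:340,130:350,::-1],None,fx=3.6,fy=3.6,interpolation=3))
im=snap('side','side25.png')
cv2.imwrite('pics/side25c.png',cv2.resize(im[130:260,190:350,::-1],None,fx=4.5,fy=4.5,interpolation=3))
E
```

```text
t 23.48 pos [ 0.5516 -0.1409  0.1757] F [0.41 0.36 0.38] gap 0.331 j [-0.61  0.29  1.76  0.41  1.52 -0.85] stand xy mm [ -45.4 -405.5]
```

View pics/scene25c.png

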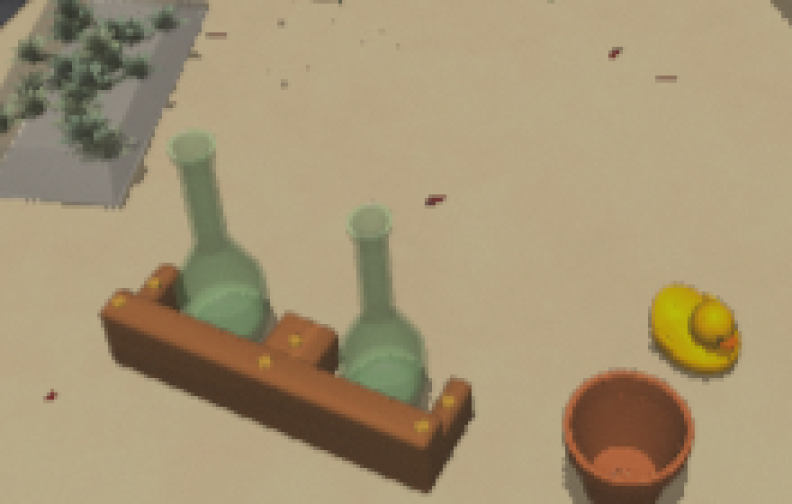

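View pics/side25c.png

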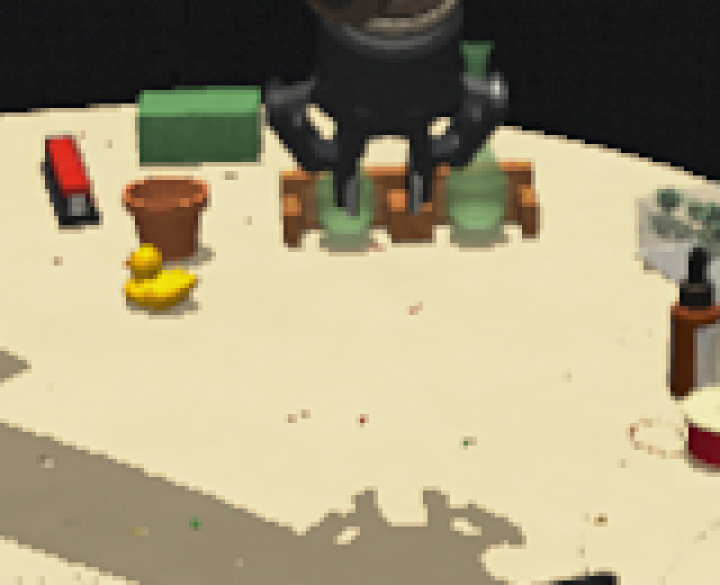

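```bash
python3 - <<'E'
from h import *
for uv,z in [((193,147),.15),((370,221),.144)]:
    P=ray('scene',up(uv,3.6,(130,200)),z); print(P,(np.array([[np.cos(YAW),np.sin(YAW)],D])@(P[:2]-O)*1e3).round(1))
plan()
ticket.job_done()
E
```

```text
[0.59313858 0.2541184  0.15      ] [ 48.6 -19.5]
[0.49610524 0.24165718 0.144     ] [-49.3 -18.9]
t 23.57 pos [ 0.5517 -0.1402  0.176 ] F [-0.71 -0.45  0.51] gap 0.331 j [-0.61  0.29  1.76  0.41  1.52 -0.85] stand xy mm [ -45.2 -404.8]
the job is handed in; nothing more can be done
```

Both vases are upright in the stand, one in each bay, and the job is handed in at 23.6 s. The 47 mm vase is in the far bay and the 45 mm one in the near bay. I pushed each with the hand leaned back and the fingers part open, so the vase slid in front of the two fingertips. The tool tip stayed about 6 mm above the table the whole way.

**Against the rail:** each vase was pushed until the wrist force rose to about 5–6 N, then the hand backed straight off. It ended clear of everything, with the force reading back at noise level.

**Last pictures:** both vases were upright, about mid-bay (x about +49 and −49 mm). The duck and pot had not moved, and the bottle and spool looked undisturbed. I did not re-check the tape roll after the pushes, though the hand never pushed near it.

**Disagreement:** in the stand frame I first measured, the vase centres come out about 19 mm from the rail, when 22.5–23.5 mm is expected at contact. The tool position when each vase met the rail shows a similar shift of about 4 mm. I put this down to an error in my first estimate of the stand's position, not to the vases.

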